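# Load the ward-round caddy at the nurses' desk

### The arm

A 6-joint arm with a two-finger parallel gripper is mounted at the origin on the work surface. World frame = base frame: x ahead of the robot, y to its left, z up, the work surface at z = 0. Lengths are in m, angles in rad, forces in N, time in s.
With the tool pointing down it reaches from about 0.3 to 0.875 m from the base axis. Payload 6.4 kg.
Tool frame: the origin (TCP) lies between the finger pads; the fingertips stand 22 mm ahead of it and the grasp point (between the pads) lies 3 mm ahead of it; z points along the fingers, y is the line along which they close (so a half turn about z gives the same grasp; the last joint's range is limited). The gripper opens to 85 mm and grips with 20 to 120 N. Pads are 22 mm wide; open, the fingers measure 114 mm over their backs; the gripper's body (76 mm by 85 mm) begins 54 mm behind the grasp point. The pads swing forward as they close: fully open they stand 13 mm farther back than shut.
Start: joints at [0.943, 0.181, 1.607, -0, 1.354, -0.206], TCP at [0.235, 0.525, 0.253] pointing down, gripper open.
Joint ranges: [-2.99, 2.99], [-0.89, 2.07], [0.3, 2.58], [-1.14, 4.28], [0, 2.63], [-3.12, 3.12]. Speed limits (rad/s): [2.57, 2.57, 3.01, 3.14, 3.14, 3.14].

### API

Orientations are given as a unit quaternion [w, x, y, z].
In Python, from bench import ctrl, imaging, workorder gives the robot as it stands.
- The arm moves only by the shell command python3 -m pendant 'ROWS' [OPENING]. ROWS is JSON, a list of rows, each a list of 4 numbers: the shift along the tool's x, y, z in cm, then the turn about the tool's z in degrees. In form: [[dx, dy, dz, roll], ...]. A call has 1 to 12 rows; each row is the pose to reach, as a shift and turn from the pose commanded when the call began, along the tool's axes at that moment; what a row does not reach only later rows make up. A row lasts 1/12 s, in which the tool goes at most 41.7 mm and 7.16 degrees, less where a joint would pass 70% of its speed; a pose out of reach is approached as far as the arm can. A call with a gripper value outside its range is refused whole. OPENING is the opening, from 0 (shut) to 1 (fully open), set as the call begins (- or left out, the last holds). The fingers move at their own pace and stop on an object; the grip force is fixed at half the most. Time passes only in rows, so rows that repeat a pose let the fingers close. It gives the time, the measured TCP pose, the force, the opening and the grip force at its end, in the units of the state.
- ctrl.get_obs(): the state, without advancing time (a new reading comes with each control period).
- imaging.camera(name): name is "scene" or "top" or "wrist"; returns the picture (420x560x3 uint8, red, green, blue); there is no depth.
- imaging.camera_info(name): a dict with "K" (3x3 intrinsics, pixels), "T" (4x4, takes a point from camera to world coordinates); the wrist camera has in their place "tool_from_camera" (4x4, takes a point from camera to tool coordinates, whose origin is the TCP and whose axes are the flange's). Camera axes: x right, y up, looking along -z (the intrinsics and any distortion apply to the point x, -y, -z); pixel columns grow to the right and rows downward; lengths in m; the calibration is good to about 2 mm. A picture is of the moment at which its call begins: read the wrist's pose just before it. camera_info takes no time and is no camera call.
- workorder.hand_in(): hands the job in; it is judged then, once.
The state is a dict: "time_s": time; "q": joint angles; "dq": joint speeds; "joint_efforts": joint torques, N m; "eef_pos": TCP position; "eef_rot": TCP orientation; "wrist_force": force on the tool from outside, world axes, zero at the start; "torque": the same for the moment, N m; "opening": opening from 0.0 (shut) to 1.0 (fully open); "grasp_force": force on a finger pad.
Only numpy, scipy, OpenCV 4.12 (cv2) and the standard library are available. Lean on these libraries where they do the work, as an engineer would, in place of code of your own. Each camera call takes 0.05 s, during which the arm holds its last target. There are 200 camera calls.

### The job

Load the caddy for the ward round: stand the two-way radio in the oblong opening, the flat-capped disinfectant bottle in the narrow round opening and the lidded specimen jar in the wide round opening, each upright and fully down on the floor of its opening. Set them down rather than dropping them, and leave the look-alikes standing where they are on the desk: the telephone handset, the glue bottle with the pointed nozzle and the open cup.

Things in the scene. Friction and masses are not known exactly. Their poses are not given: they have to be found in the camera images.
- radio_mid (a point): Two-way radio: black block 34 (x) x 58 (y) x 98 mm tall, on its top a stubby round aerial (13 x 23 mm high, 19 mm to +y) and a grey knob 11 mm high. Stands upright on the desk; point on its vertical centre line, half-way up the block, 49 mm above its foot; -x is the loudspeaker face, z up. Goes in the oblong opening, either way round, its width along the opening's length (y).
- bottle_mid (a point): Disinfectant bottle: slim, round, white, 38 mm in diameter up to 76 mm, then a shoulder and a flat-topped round white cap (27 mm in diameter, 18 mm high); 100 mm tall. Stands upright on the desk; point on its vertical centre line, half-way up, 50 mm above its foot; z up. Goes in the narrow round opening.
- jar_mid (a point): Specimen jar: stout, round, white, with a flat closed white lid of the same width, 56 mm in diameter, 76 mm tall. Stands upright on the desk; point on its vertical centre line, half-way up, 38 mm above its foot; z up. Goes in the wide round opening.
- handset_mid (a point): Look-alike of the radio, leave alone: black cordless telephone handset with screen and keys, 32 (x) x 54 (y) x 100 mm tall, bare flat top without aerial or knob. Stands upright on the desk; point on its vertical centre line, half-way up, 50 mm above its foot.
- glue_mid (a point): Look-alike of the bottle, leave alone: white glue bottle with the same 38 mm body but a thin pointed nozzle in place of the flat cap, 112 mm tall. Stands upright on the desk; point on its vertical centre line, half-way up, 56 mm above its foot.
- cup_mid (a point): Look-alike of the jar, leave alone: empty white cup, open at the top, 56 mm across the rim, 76 mm tall. Stands upright on the desk; point on its vertical centre line, half-way up, 38 mm above its foot.
- oblong_floor (a point): White square insert with an oblong opening, 52 (x) x 76 (y) mm, 26 mm deep; 90 x 90 x 34 mm, fixed in the caddy. Point: centre of the opening's flat floor, 12 mm above the desk; insert's top 26 mm above the point. x across the caddy, y along its row, z up. Low loose things (under 20 mm high) may lie among the upright things.
- narrow_floor (a point): White square insert with a narrow round opening, 56 mm in diameter, 26 mm deep; 90 x 90 x 34 mm, fixed in the caddy. Point: centre of the opening's flat floor, 12 mm above the desk; insert's top 26 mm above the point. x across the caddy, y along its row, z up.
- wide_floor (a point): White square insert with a wide round opening, 76 mm in diameter, 26 mm deep; 90 x 90 x 34 mm, fixed in the caddy. Point: centre of the opening's flat floor, 12 mm above the desk; insert's top 26 mm above the point. x across the caddy, y along its row, z up. The three inserts stand 93 mm apart in a row, in any order, in a blue tray (108 x 300 mm, rim 14 mm).

How it is judged:
By the outcome, as a careful person would: the job done as asked, in the order asked, and still so for the second after the job is handed in, with the robot touching nothing.
It also fails if it takes over 102 s, if anything falls off the work surface, if the arm or the gripper's body presses on something with over 40 N, if the wrist force passes 120 N, or if a joint passes its speed limit or range.

## Working session

There is one attempt and no reset: what is moved stays moved. The work goes in short steps, Python scripts to look and compute and a shell command to move; the robot and the scene stay as the last step left them, time stands still between calls to the robot, and variables do not carry over. Pictures are saved under pics/ and viewed, at most 14 in all, crops included, and the job is handed in when it is done.

```bash
ls; mkdir -p pics
python3 - <<'E'
from bench import ctrl, imaging
import cv2,json
o=ctrl.get_obs(); print(o)
for n in ("scene","top"):
    i=imaging.camera_info(n); print(n,i)
    cv2.imwrite(f"pics/{n}0.png",imaging.camera(n)[:,:,::-1])
print(imaging.camera_info("wrist"))
E
```

```text
pics
{'time_s': 0.0, 'q': array([ 9.42742478e-01,  1.81556445e-01,  1.60802681e+00,  1.41553073e-05,
        1.35380509e+00, -2.06291029e-01]), 'dq': array([-0.00047573, -0.00046988,  0.00080645,  0.00056851,  0.000984  ,
       -0.00092852]), 'joint_efforts': array([-6.46480039e-04, -4.44891644e+01, -3.51330721e+01, -4.01135321e-04,
        9.48612549e-03,  3.00013403e-05]), 'eef_pos': array([0.23504753, 0.52418866, 0.25236638]), 'eef_rot': array([-3.70104813e-04,  2.09323276e-01,  9.77846082e-01, -8.18046582e-04]), 'wrist_force': array([0.38428584, 0.04071293, 0.33265692]), 'torque': array([ 0.00586468, -0.00931936, -0.01810024]), 'grasp_force': 0.0, 'opening': 0.9976013922785391}
scene {'K': array([[393.47014422,   0.        , 275.99050162],
       [  0.        , 393.47014422, 214.26552126],
       [  0.        ,   0.        ,   1.        ]]), 'T': array([[-0.84525816, -0.43017344,  0.31700072,  0.78527849],
       [ 0.53431105, -0.6882739 ,  0.49070433,  0.41046401],
       [ 0.00709535,  0.58414883,  0.81161555,  0.75514482],
       [ 0.        ,  0.        ,  0.        ,  1.   
[... 248 characters left out ...]
[-0.99905473,  0.02649799,  0.03446029,  0.02070765],
       [ 0.03870421,  0.18132912,  0.98266054,  0.83832362],
       [ 0.        ,  0.        ,  0.        ,  1.        ]])}
{'K': array([[378.71042432,   0.        , 278.41786178],
       [  0.        , 378.71042432, 210.42663591],
       [  0.        ,   0.        ,   1.        ]]), 'tool_from_camera': array([[-7.97528165e-04,  9.53828740e-01,  3.00349959e-01,
         7.55818335e-02],
       [ 9.99999682e-01,  7.65696285e-04,  2.23688354e-04,
        -6.06002375e-04],
       [-1.66164669e-05,  3.00350042e-01, -9.53829048e-01,
        -1.21382585e-01],
       [ 0.00000000e+00,  0.00000000e+00,  0.00000000e+00,
         1.00000000e+00]])}
```

View pics/top0.png

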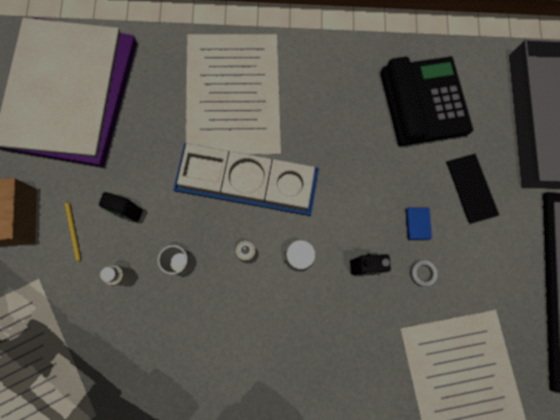

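View pics/scene0.png

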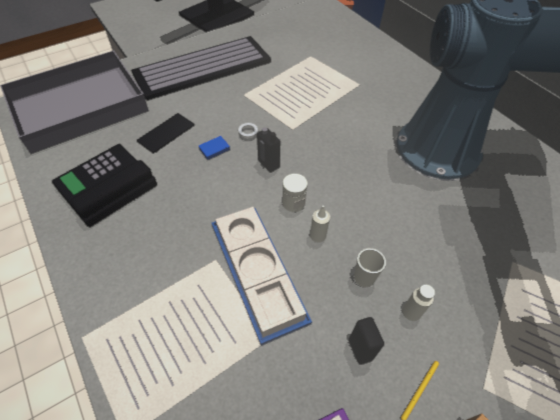

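```bash
cat > h.py <<'E'
import numpy as np, cv2
from scipy.spatial.transform import Rotation as R
from bench import ctrl, imaging
def ray(name,u,v,z,Tw=None):
    i=imaging.camera_info(name); T=i["T"] if Tw is None else Tw; K=i["K"]
    d=T[:3,:3]@np.array([(u-K[0,2])/K[0,0],-(v-K[1,2])/K[1,1],-1]); c=T[:3,3]
    return c+d*(z-c[2])/d[2]
def wristT():
    o=ctrl.get_obs(); q=o["eef_rot"]; T=np.eye(4); T[:3,:3]=R.from_quat([q[1],q[2],q[3],q[0]]).as_matrix(); T[:3,3]=o["eef_pos"]
    return T, T@imaging.camera_info("wrist")["tool_from_camera"]
def blobs(im,lo,hi,amin=60):
    m=cv2.inRange(im,lo,hi); n,l,s,c=cv2.connectedComponentsWithStats(m)
    return [(l==k,s[k],c[k]) for k in range(1,n) if s[k][4]>=amin]
E
python3 - <<'E'
from h import *
im=cv2.imread("pics/top0.png")
cv2.imwrite("pics/top1.png",cv2.resize(im[135:300,90:400],None,fx=2.58,fy=2.58,interpolation=cv2.INTER_CUBIC))
for m,s,c in blobs(im[135:300,90:400],(140,140,140),(255,255,255),20): print(s,c+[90,135])
for n,u,v,z in [("jar",300,253,.076),("bottle",114,274,.1),("radio",370,264,.098),("hand",121,204,.1),("glue",245,249,.1),("cup",173,259,.076),("obl",203,168,.038),("wide",247,175,.038),("nar",290,182,.038)]: print(n,ray("top",u,v,z).round(3))
E
```

```text
[198 106  26  27 544] [300.46691176 253.98529412]
[ 82 119  14  14 144] [178.34027778 260.36805556]
[ 11 133  13  13 123] [107.13821138 273.82926829]
jar [ 0.437 -0.051  0.076]
bottle [0.388 0.291 0.1  ]
radio [ 0.417 -0.182  0.098]
hand [0.519 0.29  0.1  ]
glue [0.44  0.054 0.1  ]
cup [0.42  0.191 0.076]
obl [0.615 0.15  0.038]
wide [0.602 0.058 0.038]
nar [ 0.59  -0.033  0.038]
```

View pics/top1.png

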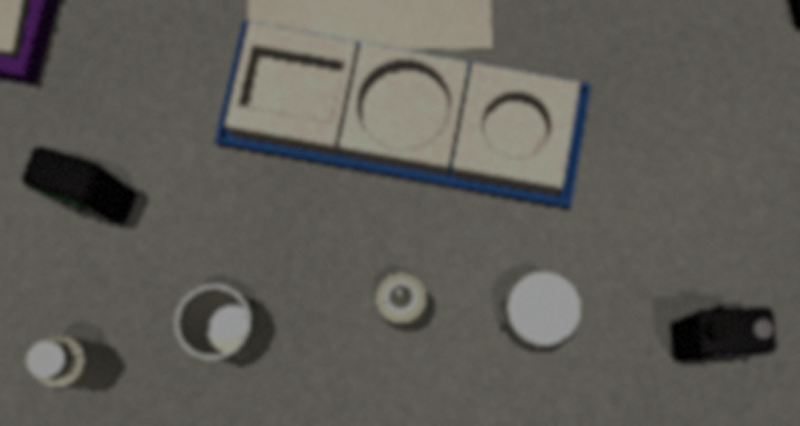

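The top view shows the radio with aerial and knob at right (~370,264), the flat-capped bottle at far left (107,274) and the lidded jar at (300,254). The handset (121,204), cup (173,260) and glue bottle (245,250) stay put. The caddy order is oblong (203,168), wide (247,175), narrow (290,182).

```bash
cat >> h.py <<'E'
def go(p,ang=None):
    """shift (tool cm) and roll (deg) from the measured pose to TCP p with tool y at world angle ang"""
    T,_=wristT(); a=np.degrees(np.arctan2(T[1,1],T[0,1])); d=T[:3,:3].T@(np.array(p)-T[:3,3])*100
    r=0 if ang is None else (a-ang+90)%180-90
    print("tcp",T[:3,3].round(4),"yang",a.round(2),"shift",d.round(2),"roll",np.round(r,2))
def shot(n):
    T,C=wristT(); im=imaging.camera("wrist")[:,:,::-1].copy(); cv2.imwrite(f"pics/{n}.png",im); np.save(f"pics/{n}.npy",C); return im,C
E
python3 -m pendant '[[-30,-37.5,0,60],[-30,-37.5,0,60],[-30,-37.5,0,60],[-30,-37.5,0,60],[-30,-37.5,0,60],[-30,-37.5,0,60],[-30,-37.5,0,60],[-30,-37.5,0,60],[-30,-37.5,0,60],[-30,-37.5,0,60],[-30,-37.5,0,60],[-30,-37.5,0,60]]' 1
python3 -m pendant '[[-24.5,3.7,0,0],[-24.5,3.7,0,0],[-24.5,3.7,0,0],[-24.5,3.7,0,0],[-24.5,3.7,0,0],[-24.5,3.7,0,0],[-24.5,3.7,0,0],[-24.5,3.7,0,0],[-24.5,3.7,0,0]]'
python3 - <<'E'
from h import *
go((.417,-.18,.253)); shot("w1")
E
```

```text
time_s: 1.1
eef_pos: [0.3559, 0.0562, 0.2534]
eef_rot: [0.001, 0.671, 0.741, -0.0]
wrist_force: [0.6, 0.4, -0.2]
opening: 1.0
grasp_force: 0.0
time_s: 1.85
eef_pos: [0.4168, -0.1799, 0.2526]
eef_rot: [-0.001, 0.671, 0.742, 0.0]
wrist_force: [-0.2, 0.5, -0.3]
opening: 1.0
grasp_force: 0.0
tcp [ 0.4168 -0.1799  0.2526] yang 5.79 shift [-0.02  0.02 -0.04] roll 0
```

View pics/w1.png

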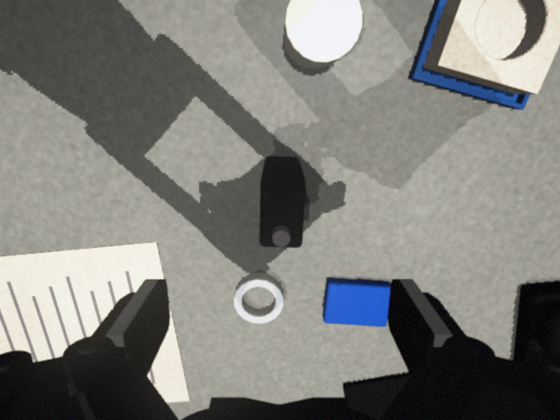

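The black radio sits under the gripper, cols 261–304, rows 157–247, with the knob at (281,236) on its −y side. I'll measure its edges.

Run:
```python
from h import *
im=cv2.imread("pics/w1.png"); C=np.load("pics/w1.npy")
g=im.max(2); s=g[140:265,240:330]; m=(s<34).astype(np.uint8)
for r in range(150,260,8): 
    c=np.where(m[r-140])[0]; print(r,(c.min()+240,c.max()+240,len(c)) if len(c) else None)
cnt=max(cv2.findContours(m,0,1)[0],key=cv2.contourArea); print(cv2.minAreaRect(cnt))
for u,v in [(261,246),(303,246),(282,246),(261,215),(303,215)]: print(u,v,ray("wrist",u,v,.098,C).round(4))
print("knob",ray("wrist",281,236,.109,C).round(4))
cv2.imwrite("pics/w1c.png",cv2.resize(cv2.convertScaleAbs(im[145:260,230:340],alpha=3),None,fx=5,fy=5,interpolation=cv2.INTER_CUBIC))
```

```text
150 None
158 (np.int64(267), np.int64(296), 29)
166 (np.int64(264), np.int64(300), 37)
174 (np.int64(263), np.int64(302), 40)
182 (np.int64(262), np.int64(304), 43)
190 (np.int64(261), np.int64(305), 45)
198 (np.int64(261), np.int64(304), 44)
206 (np.int64(261), np.int64(303), 42)
214 (np.int64(261), np.int64(302), 42)
222 (np.int64(261), np.int64(301), 39)
230 (np.int64(261), np.int64(301), 24)
238 (np.int64(261), np.int64(300), 14)
246 None
254 None
((42.78300476074219, 61.11387634277344), (44.415985107421875, 88.54632568359375), 1.3639274835586548)
261 246 [ 0.4076 -0.2213  0.098 ]
303 246 [ 0.4405 -0.218   0.098 ]
282 246 [ 0.4241 -0.2197  0.098 ]
261 215 [ 0.4054 -0.1957  0.098 ]
303 215 [ 0.4375 -0.1925  0.098 ]
knob [ 0.422  -0.2071  0.109 ]
```

View pics/w1c.png

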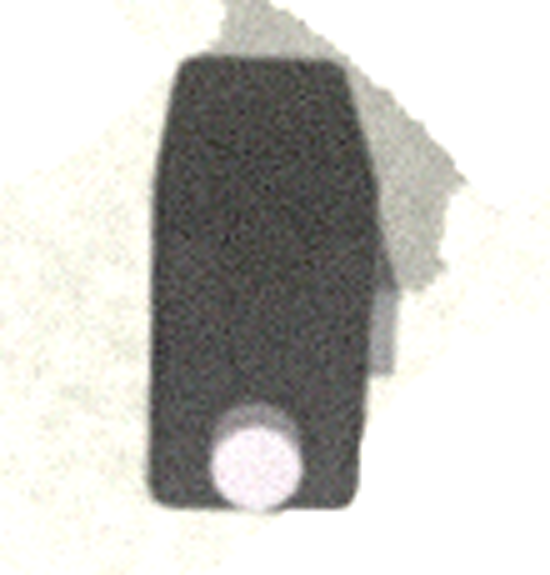

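Run:
```python
from h import *
C=np.load("pics/w1.npy")
a=ray("wrist",280.6,246.5,.098,C); b=ray("wrist",283.2,184,.098,C); d=(b-a)/np.linalg.norm(b-a)
c=a+.029*d; yaw=np.degrees(np.arctan2(-d[0],d[1])); print(a,b,c,yaw)
for u in((260.5,246),(300.6,246),(261,184),(305.3,184)): print(ray("wrist",*u,.098,C).round(4))
go((c[0],c[1],.075),yaw)
```

```text
[ 0.42304529 -0.22019311  0.098     ] [ 0.41984287 -0.1697822   0.098     ] [ 0.42120673 -0.19125145  0.098     ] 3.634907716725253
[ 0.4073 -0.2214  0.098 ]
[ 0.4387 -0.2182  0.098 ]
[ 0.4033 -0.1714  0.098 ]
[ 0.4363 -0.1681  0.098 ]
tcp [ 0.4168 -0.1793  0.2528] yang 5.86 shift [-1.25  0.33 17.78] roll 2.22
```

```bash
python3 -m pendant '[[-1.2,0.3,3,1.5],[-1.2,0.3,6,1.5],[-1.2,0.3,9,1.5],[-1.2,0.3,12,1.5],[-1.2,0.3,14,1.5],[-1.2,0.3,16,1.5],[-1.2,0.3,17.5,1.5],[-1.2,0.3,17.5,1.5],[-1.2,0.3,17.5,1.5]]'
python3 -m pendant '[[0,0,0,0],[0,0,0,0],[0,0,0,0],[0,0,0,0],[0,0,0,0],[0,0,0,0],[0,0,0,0],[0,0,0,0],[0,0,0,0],[0,0,0,0]]' 0
python3 -m pendant '[[0,0,-1,0],[0,0,-3,0],[0,0,-6,0],[0,0,-9,0],[0,0,-12,0],[0,0,-12,0],[0,0,-12,0]]'
python3 - <<'E'
from h import *
go((.615,.15,.19),-7.8); shot("w2")
E
```

```text
time_s: 2.65
eef_pos: [0.4211, -0.1903, 0.0781]
eef_rot: [-0.001, 0.679, 0.734, -0.0]
wrist_force: [0.6, 0.0, -0.4]
opening: 1.003
grasp_force: 0.0
time_s: 3.48
eef_pos: [0.4219, -0.1923, 0.0792]
eef_rot: [0.001, 0.68, 0.733, 0.0]
wrist_force: [-2.0, 1.5, 7.8]
opening: 0.394
grasp_force: 58.7
time_s: 4.07
eef_pos: [0.4224, -0.1927, 0.2005]
eef_rot: [0.002, 0.68, 0.733, 0.0]
wrist_force: [-0.5, 0.9, -2.2]
opening: 0.389
grasp_force: 59.8
tcp [ 0.4224 -0.1927  0.2005] yang 4.33 shift [32.72 21.79  1.02] roll 12.13
```

View pics/w2.png

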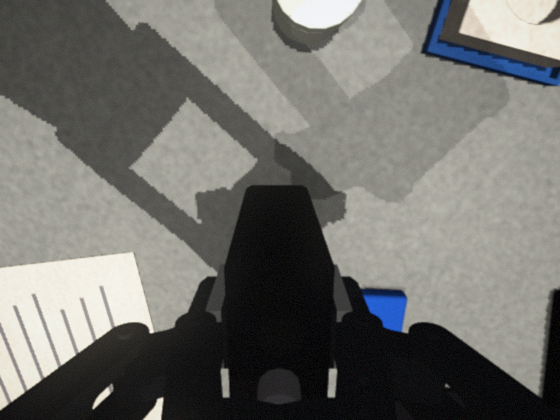

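The radio is gripped squarely, tops of the pads visible, block centred at col ~279. I'll hover beside the oblong opening and measure it from near.

Run:
```python
from h import *
P=[ray("top",90+x/2.58,135+y/2.58,.038) for x,y in((248,22),(583,82),(563,190),(222,130))]
for p in P: print(p.round(4))
c=np.mean(P,0); d=(P[0]+P[3]-P[1]-P[2]); print(c,np.degrees(np.arctan2(-d[0],d[1])))
go((.600,.058,.27),-7.8)
```

```text
[0.6673 0.1886 0.038 ]
[ 0.625  -0.0872  0.038 ]
[ 0.5338 -0.0712  0.038 ]
[0.5753 0.2037 0.038 ]
[0.60031924 0.0584677  0.038     ] -8.656695316357485
tcp [ 0.4214 -0.1919  0.1987] yang 4.33 shift [23.56 19.7  -7.14] roll 12.13
```

```bash
python3 -m pendant '[[0,0,-4,0],[2,2,-7,2],[5,4,-7,5],[8,7,-7,8],[11,9.5,-7,11],[14,12,-7,13],[17,14.5,-7,13],[20,17,-7,13],[22,18.7,-7,13],[23.5,19.7,-7,13],[23.5,19.7,-7,13],[23.5,19.7,-7,13]]'
python3 -m pendant '[[0,0,0,0],[0,0,0,0]]'
python3 - <<'E'
from h import *
go((.600,.058,.27),-8.6); shot("w3")
E
```

```text
time_s: 5.12
eef_pos: [0.5992, 0.0582, 0.2656]
eef_rot: [-0.002, 0.758, 0.652, -0.002]
wrist_force: [0.4, 0.1, -1.7]
opening: 0.388
grasp_force: 60.4
time_s: 5.28
eef_pos: [0.5994, 0.0563, 0.2673]
eef_rot: [-0.001, 0.759, 0.651, -0.001]
wrist_force: [-0.3, -0.1, -2.4]
opening: 0.389
grasp_force: 60.4
tcp [0.5994 0.0563 0.2673] yang -8.73 shift [ 0.17  0.03 -0.27] roll -0.13
```

View pics/w3.png

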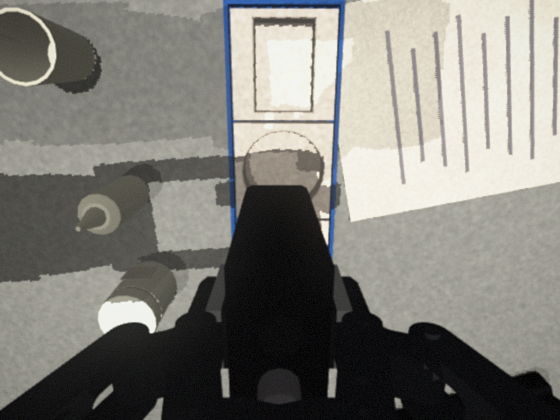

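The view shows the oblong opening, empty, with rim corners ≈ (254,18),(315,18),(313,112),(254,111); the wide one is below it, centred at col ~284.

Run:
```python
from h import *
C=np.load("pics/w3.npy")
P=np.array([ray("wrist",*u,.038,C) for u in((254,18),(315,18),(313.5,111.5),(254.5,111.5))]); print(P.round(4))
print([np.linalg.norm(P[i]-P[(i+1)%4]).round(4) for i in range(4)])
c=P.mean(0); d=P[0]+P[1]-P[2]-P[3]; yaw=np.degrees(np.arctan2(-d[0],d[1])); print(c,yaw)
go((c[0],c[1],.14),yaw)
```

```text
[[0.6001 0.192  0.038 ]
 [0.6506 0.1842 0.038 ]
 [0.6399 0.1092 0.038 ]
 [0.5876 0.1172 0.038 ]]
[np.float64(0.051), np.float64(0.0758), np.float64(0.0529), np.float64(0.0758)]
[0.619543   0.15064063 0.038     ] -8.838606101775447
tcp [0.5996 0.0562 0.2677] yang -8.75 shift [ 9.64  0.55 12.77] roll 0.09
```

```bash
python3 -m pendant '[[3,0.2,0,0],[6,0.4,0,0],[8,0.5,0,0],[9.6,0.5,0,0],[9.6,0.5,2,0],[9.6,0.5,5,0],[9.6,0.5,8,0],[9.6,0.5,10.5,0],[9.6,0.5,11.5,0],[9.6,0.5,11.5,0],[9.6,0.5,11.5,0]]'
python3 - <<'E'
from h import *
go((.6195,.1506,.0905),-8.84)
im=imaging.camera("scene")[:,:,::-1]; cv2.imwrite("pics/s2.png",cv2.resize(im[130:360,180:440],None,fx=2.5,fy=2.5,interpolation=cv2.INTER_CUBIC))
E
```

```text
time_s: 6.25
eef_pos: [0.6199, 0.1508, 0.1539]
eef_rot: [0.0, 0.759, 0.651, 0.0]
wrist_force: [0.8, 0.6, -0.6]
opening: 0.389
grasp_force: 60.4
tcp [0.6199 0.1508 0.1539] yang -8.72 shift [-0.02 -0.03  6.34] roll 0.12
```

View pics/s2.png

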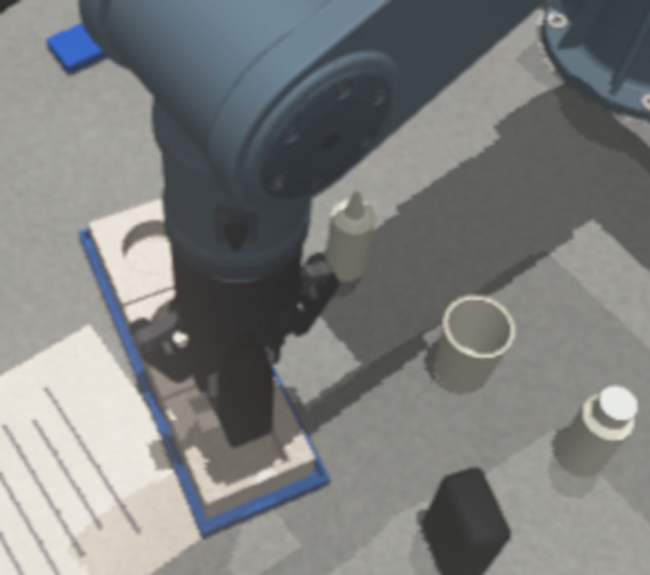

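The radio hangs upright above the oblong opening, so I'm lowering it.

```bash
python3 -m pendant '[[0,0,1.5,0],[0,0,3,0],[0,0,4.2,0],[0,0,5,0],[0,0,5.4,0],[0,0,5.6,0],[0,0,5.6,0],[0,0,5.6,0]]'
python3 -m pendant '[[0,0,0.2,0],[0,0,0.4,0],[0,0,0.5,0],[0,0,0.6,0],[0,0,0.6,0],[0,0,0.6,0]]'
```

```text
time_s: 6.97
eef_pos: [0.6201, 0.1515, 0.098]
eef_rot: [0.0, 0.758, 0.652, 0.0]
wrist_force: [0.3, 0.6, -1.9]
opening: 0.39
grasp_force: 60.5
time_s: 7.47
eef_pos: [0.6196, 0.1515, 0.0913]
eef_rot: [0.0, 0.758, 0.652, 0.0]
wrist_force: [0.3, -0.9, -0.7]
opening: 0.394
grasp_force: 60.6
```

```bash
python3 -m pendant '[[0,0,0.1,0],[0,0,0.2,0],[0,0,0.2,0],[0,0,0.2,0]]'
```

```text
time_s: 7.8
eef_pos: [0.6197, 0.1515, 0.0912]
eef_rot: [0.0, 0.758, 0.652, 0.0]
wrist_force: [-5.5, -0.7, 10.5]
opening: 0.388
grasp_force: 62.2
```

```bash
python3 -m pendant '[[0,0,0,0],[0,0,0,0],[0,0,0,0],[0,0,0,0],[0,0,0,0],[0,0,0,0]]' 0.8
python3 -m pendant '[[0,0,-2,0],[0,0,-5,0],[0,0,-9,0],[0,0,-13,0],[0,0,-17,0],[0,0,-17,0],[0,0,-17,0]]' 1
python3 - <<'E'
from h import *
go((.388,.291,.25),20); im,C=shot("w4")
im=imaging.camera("top")[:,:,::-1]; cv2.imwrite("pics/t4.png",im)
E
```

```text
time_s: 8.3
eef_pos: [0.6195, 0.1514, 0.0891]
eef_rot: [-0.0, 0.759, 0.652, -0.0]
wrist_force: [0.0, 0.1, -0.5]
opening: 0.801
grasp_force: 0.0
time_s: 8.88
eef_pos: [0.6214, 0.1516, 0.2632]
eef_rot: [0.002, 0.758, 0.652, 0.003]
wrist_force: [-0.0, -0.3, -1.6]
opening: 0.998
grasp_force: 0.0
tcp [0.6214 0.1516 0.2632] yang -8.66 shift [ 10.26 -25.18   1.16] roll -28.66
```

View pics/w4.png

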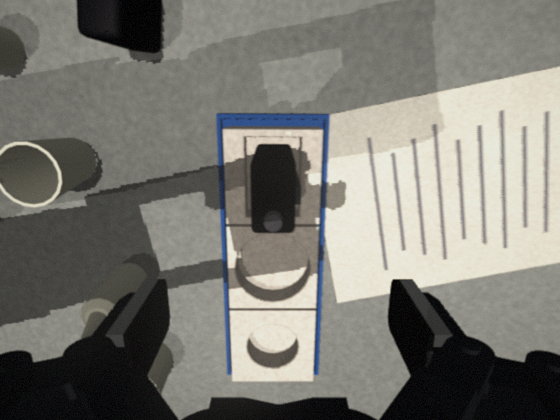

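The radio stands upright in the oblong opening (its top ~ (273,190)); the narrow rim is at about (273,344) and the wide one at about (274,262). Now the bottle.

Run:
```python
from h import *
p=ray("top",107.1,273.8,.1); print(p); C=np.load("pics/w4.npy")
print("narrow",ray("wrist",273,344,.038,C),"wide",ray("wrist",274,262,.038,C))
go((p[0]+.003,p[1],.26))
```

```text
[0.388246 0.302969 0.1     ]
narrow [ 0.59027464 -0.02966     0.038     ] wide [0.60632758 0.0658328  0.038     ]
tcp [0.619  0.1514 0.2583] yang -8.67 shift [ 11.55 -24.8   -0.14] roll 0
```

```bash
python3 -m pendant '[[1.5,-3,0,0],[3,-6.5,0,0],[4.8,-10.3,0,0],[6.6,-14.1,0,0],[8.4,-17.9,0,0],[10,-21.5,0,0],[11,-23.8,0,0],[11.5,-24.8,0,0],[11.5,-24.8,0,0],[11.5,-24.8,0,0],[11.5,-24.8,0,0]]'
python3 - <<'E'
from h import *
go((.391,.303,.26)); shot("w5")
E
```

```text
time_s: 9.9
eef_pos: [0.3927, 0.3018, 0.2586]
eef_rot: [0.0, 0.759, 0.651, -0.0]
wrist_force: [0.6, -0.8, -0.3]
opening: 1.003
grasp_force: 0.0
tcp [0.3927 0.3018 0.2586] yang -8.72 shift [ 0.1  -0.19 -0.14] roll 0
```

View pics/w5.png

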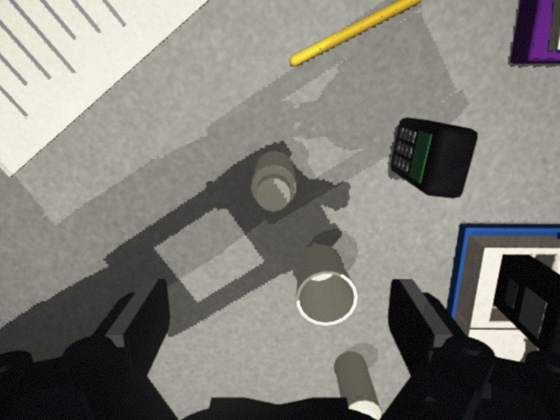

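The bottle is in view with its cap at about (275,193) and body at cols ~252–297; cup at (326,297), handset at (433,158). I'll get the cap edges numerically.

Run:
```python
from h import *
g=cv2.cvtColor(cv2.imread("pics/w5.png"),cv2.COLOR_BGR2GRAY)
b=cv2.resize(g[145:220,240:310],None,fx=.5,fy=.5,interpolation=cv2.INTER_AREA)
print("     "," ".join(f"{240+2*i:3d}" for i in range(b.shape[1])))
for i,r in enumerate(b): print(145+2*i," ".join(f"{x:3d}" for x in r))
```

```text
240 242 244 246 248 250 252 254 256 258 260 262 264 266 268 270 272 274 276 278 280 282 284 286 288 290 292 294 296 298 300 302 304 306 308
145 144 141 141 142 137 132 133 136 136 135 141 147 114  75  77  70  66  68  66  66  67  69  69 107 138 142 144 147 145 142 139 141 159 175 169
147 142 142 139 141 135 132 133 136 135 134 108 110  89  66  65  66  67  66  65  67  67  69  67  87 120 143 141 143 145 143 140 140 146 168 167
149 144 144 140 137 133 133 133 127 126 102  70  64  66  64  67  66  69  68  67  63  68  69  67  65  80 137 143 143 144 143 138 139 142 149 159
151 146 144 141 138 138 136 125  86  71  65  66  64  68  71  82  86  86  92  89  81  76  70  67  69  72  94 135 139 144 145 139 137 139 139 154
153 142 144 140 140 122 100  76  65  64  66  68  70  80  90  90  91  94  94  93  92  93  90  76  69  68  87 136 137 143 144 142 138 138 137 153
155 141 140 127 107  87  66  66  65  65  67  75  86  89  92  90  92  89  94  93  93  91  92  91  81  74 115 140 136 141 144 147 142 142 140 153
157 141 134 110  67  65  67  68  67  68  71  86  90  91  93  92  92  92  93  92  91  89  92  92 
[... 3811 characters left out ...]
  63  66  61  63  64  65  64  62  64  63  65  72  78  74  66  62  63  65  63  62  64  64  74  77  85  86  88  87  88  86  84
213  63  66  64  65  62  63  63  63  66  67  64  64  63  63  62  61  63  62  62  63  63  64  62  63  69  75  84  84  84  86  87  84  85  86  86
215  63  64  66  67  63  62  64  68  64  64  65  65  63  59  60  61  63  64  63  64  63  63  65  71  83  81  82  83  82  86  87  85  85  86  85
217  63  66  64  66  65  63  64  64  64  62  64  65  64  63  62  63  63  65  64  64  64  75  82  86  86  85  86  83  82  84  83  85  87  86  86
219  62  63  64  64  63  62  64  58  62  61  63  66  71  64  65  64  64  68  63  72  80  82  84  84  88  88  88  84  82  84  86  88  86  88  86
```

Run:
```python
from h import *
C=np.load("pics/w5.npy"); p=ray("wrist",273.5,193.5,.1,C); print(p); go((p[0],p[1],.058))
```

```text
[0.3900415  0.30333126 0.1       ]
tcp [0.3929 0.3016 0.2588] yang -8.75 shift [ 0.14 -0.3  20.08] roll 0
```

```bash
python3 -m pendant '[[0.1,-0.3,2,0],[0.1,-0.3,5,0],[0.1,-0.3,8,0],[0.1,-0.3,11,0],[0.1,-0.3,14,0],[0.1,-0.3,16.5,0],[0.1,-0.3,18.5,0],[0.1,-0.3,19.7,0],[0.1,-0.3,20,0],[0.1,-0.3,20,0],[0.1,-0.3,20,0]]'
python3 -m pendant '[[0,0,0,0],[0,0,0,0],[0,0,0,0],[0,0,0,0],[0,0,0,0],[0,0,0,0],[0,0,0,0],[0,0,0,0],[0,0,0,0],[0,0,0,0]]' 0
python3 - <<'E'
from h import *
go((.39,.303,.058))
E
python3 -m pendant '[[0,0,-1,0],[0,0,-3,0],[0,0,-6,0],[0,0,-10,0],[0,0,-14,0],[0,0,-18,0],[0,0,-20,0],[0,0,-20,0],[0,0,-20,0]]'
python3 - <<'E'
from h import *
go((.5903,-.03,.26),-8.8)
E
```

```text
time_s: 10.87
eef_pos: [0.39, 0.3036, 0.0597]
eef_rot: [0.0, 0.759, 0.651, 0.0]
wrist_force: [-0.8, 0.1, 0.9]
opening: 0.997
grasp_force: 0.0
time_s: 11.7
eef_pos: [0.3893, 0.3042, 0.0601]
eef_rot: [0.0, 0.758, 0.652, 0.0]
wrist_force: [-1.8, 0.2, 5.9]
opening: 0.432
grasp_force: 59.6
tcp [0.3893 0.3042 0.0601] yang -8.65 shift [-0.11  0.09  0.21] roll 0
time_s: 12.45
eef_pos: [0.3893, 0.3042, 0.2609]
eef_rot: [0.0, 0.758, 0.652, 0.002]
wrist_force: [-0.5, 0.2, -1.5]
opening: 0.428
grasp_force: 60.2
tcp [0.3893 0.3042 0.2609] yang -8.66 shift [-30.01  24.9    0.11] roll 0.14
```

```bash
python3 - <<'E'
from h import *
go((.577,-.125,.26),-8.8)
E
python3 -m pendant '[[-2,1.2,0,0],[-5,3,0,0],[-8.5,5.2,0,0],[-12,7.5,0,0],[-15.5,9.5,0,0],[-19,11.7,0,0],[-22.5,13.8,0,0],[-26,16,0,0],[-29.5,18.1,0,0],[-33,20.3,0,0],[-36.5,22.4,0,0],[-39,24,0,0]]'
python3 -m pendant '[[-0.3,0.2,0,0],[-0.3,0.2,0,0],[-0.3,0.2,0,0],[-0.3,0.2,0,0]]'
python3 - <<'E'
from h import *
go((.591,-.032,.26),-8.8); shot("w6")
E
```

```text
tcp [0.3893 0.3042 0.2609] yang -8.66 shift [-39.61  25.01   0.09] roll 0.14
time_s: 13.45
eef_pos: [0.5668, -0.1207, 0.2565]
eef_rot: [-0.002, 0.759, 0.651, -0.001]
wrist_force: [-0.1, 0.4, -1.4]
opening: 0.431
grasp_force: 60.2
time_s: 13.78
eef_pos: [0.5679, -0.1195, 0.258]
eef_rot: [-0.001, 0.758, 0.652, -0.0]
wrist_force: [-0.3, -0.5, -1.0]
opening: 0.434
grasp_force: 60.4
tcp [ 0.5679 -0.1195  0.258 ] yang -8.6 shift [ 8.99  0.97 -0.19] roll 0.2
```

View pics/w6.png

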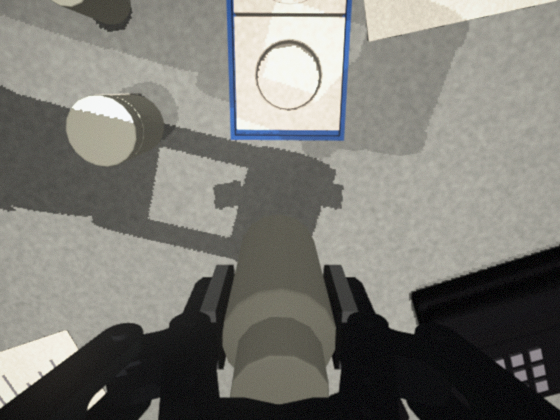

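The narrow opening shows clear: rim centre (289,75), radius ~33 px. The bottle hangs upright in the gripper and the jar lid is centred at about (101,130).

Run:
```python
from h import *
C=np.load("pics/w6.npy"); p=ray("wrist",289,75,.038,C); print(p,ray("wrist",289-33,75,.038,C)-p,"jar",ray("wrist",101,130.5,.076,C)); go((p[0],p[1],.13))
```

```text
[ 0.59058471 -0.03266681  0.038     ] [-0.02772084  0.00421932  0.        ] jar [ 0.43703875 -0.05252901  0.076     ]
tcp [ 0.5682 -0.1194  0.2585] yang -8.57 shift [ 8.9   0.95 12.85] roll 0
```

```bash
python3 -m pendant '[[2.5,0.3,0,0],[5.5,0.6,0,0],[8,0.9,0,0],[8.9,1,0,0],[8.9,1,1,0],[8.9,1,4,0],[8.9,1,8,0],[8.9,1,12,0],[8.9,1,14,0],[8.9,1,15,0],[8.9,1,15,0],[8.9,1,15,0]]'
python3 -m pendant '[[0,0,0.8,0],[0,0,1.6,0],[0,0,2.3,0],[0,0,2.3,0],[0,0,2.3,0]]'
python3 -m pendant '[[0,0,0.4,0],[0,0,0.8,0],[0,0,1,0],[0,0,1.2,0],[0,0,1.2,0],[0,0,1.2,0]]'
```

```text
time_s: 14.83
eef_pos: [0.5925, -0.0351, 0.1097]
eef_rot: [0.0, 0.759, 0.652, 0.0]
wrist_force: [0.5, -0.5, -1.2]
opening: 0.433
grasp_force: 60.4
time_s: 15.25
eef_pos: [0.5919, -0.0345, 0.0859]
eef_rot: [-0.0, 0.758, 0.652, -0.0]
wrist_force: [-0.3, -0.8, -1.1]
opening: 0.433
grasp_force: 60.4
time_s: 15.75
eef_pos: [0.5922, -0.0346, 0.0741]
eef_rot: [-0.0, 0.759, 0.652, -0.0]
wrist_force: [-0.4, 0.3, -1.1]
opening: 0.433
grasp_force: 60.4
```

```bash
python3 -m pendant '[[0,0,0.1,0],[0,0,0.2,0],[0,0,0.2,0],[0,0,0.2,0]]'
python3 -m pendant '[[0,0,0.1,0],[0,0,0.1,0],[0,0,0.1,0]]'
```

```text
time_s: 16.08
eef_pos: [0.5923, -0.0346, 0.0723]
eef_rot: [0.0, 0.759, 0.652, 0.0]
wrist_force: [0.5, 0.3, -1.8]
opening: 0.429
grasp_force: 60.6
time_s: 16.33
eef_pos: [0.5924, -0.0346, 0.0722]
eef_rot: [0.0, 0.758, 0.652, -0.0]
wrist_force: [-3.1, 0.8, 4.9]
opening: 0.425
grasp_force: 61.2
```

```bash
python3 -m pendant '[[0,0,0,0],[0,0,0,0],[0,0,0,0],[0,0,0,0],[0,0,0,0],[0,0,0,0]]' 0.8
python3 -m pendant '[[0,0,-2,0],[0,0,-5,0],[0,0,-9,0],[0,0,-13,0],[0,0,-17,0],[0,0,-19,0],[0,0,-19,0],[0,0,-19,0],[0,0,-19,0]]' 1
python3 - <<'E'
from h import *
go((.437,-.0525,.26),-8.8)
E
```

```text
time_s: 16.83
eef_pos: [0.5922, -0.0346, 0.0712]
eef_rot: [-0.0, 0.759, 0.652, -0.0]
wrist_force: [0.2, -0.0, -0.0]
opening: 0.797
grasp_force: 0.0
time_s: 17.58
eef_pos: [0.5915, -0.0344, 0.26]
eef_rot: [-0.001, 0.759, 0.652, -0.001]
wrist_force: [0.0, -0.2, -0.9]
opening: 1.002
grasp_force: 0.0
tcp [ 0.5915 -0.0344  0.26  ] yang -8.67 shift [ -4.12 -15.     0.03] roll 0.13
```

```bash
python3 -m pendant '[[-1,-3.5,0,0],[-2,-7.2,0,0],[-3,-11,0,0],[-3.8,-14,0,0],[-4.1,-15,0,0],[-4.1,-15,0,0],[-4.1,-15,0,0],[-4.1,-15,0,0]]'
python3 - <<'E'
from h import *
im,C=shot("w7"); g=cv2.cvtColor(im,cv2.COLOR_BGR2GRAY)
go((.437,-.0525,.058),-8.8)
E
```

```text
time_s: 18.25
eef_pos: [0.4381, -0.0525, 0.2605]
eef_rot: [-0.001, 0.759, 0.652, -0.0]
wrist_force: [0.5, -0.9, -0.3]
opening: 1.004
grasp_force: 0.0
tcp [ 0.4383 -0.0525  0.2607] yang -8.66 shift [-0.03 -0.11 20.27] roll 0.14
```

View pics/w7.png

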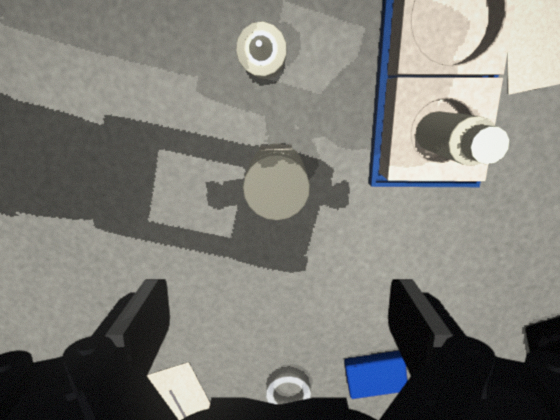

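The jar lid is centred at about (276,186); the bottle stands in the narrow opening, and the glue bottle is at (261,48), clear of the fingers.

Run:
```python
from h import *
C=np.load("pics/w7.npy"); p=ray("wrist",276.3,186,.076,C); print(p)
go((p[0],p[1],.058),-8.8)
```

```text
[ 0.43728993 -0.05143914  0.076     ]
tcp [ 0.4383 -0.0525  0.2607] yang -8.66 shift [ 0.08 -0.1  20.27] roll 0.14
```

```bash
python3 -m pendant '[[0.1,-0.1,2,0],[0.1,-0.1,5,0],[0.1,-0.1,8,0],[0.1,-0.1,11,0],[0.1,-0.1,14,0],[0.1,-0.1,16.5,0],[0.1,-0.1,18.5,0],[0.1,-0.1,19.7,0],[0.1,-0.1,20.2,0],[0.1,-0.1,20.2,0],[0.1,-0.1,20.2,0]]'
python3 -m pendant '[[0,0,0,0],[0,0,0,0],[0,0,0,0],[0,0,0,0],[0,0,0,0],[0,0,0,0],[0,0,0,0],[0,0,0,0],[0,0,0,0],[0,0,0,0]]' 0
python3 -m pendant '[[0,0,-1,0],[0,0,-3,0],[0,0,-6,0],[0,0,-10,0],[0,0,-14,0],[0,0,-18,0],[0,0,-20,0],[0,0,-20,0],[0,0,-20,0]]'
python3 - <<'E'
from h import *
go((.6055,.0585,.26),-8.8)
E
```

```text
time_s: 19.22
eef_pos: [0.4375, -0.0514, 0.0593]
eef_rot: [-0.0, 0.758, 0.652, -0.0]
wrist_force: [0.5, -0.6, 0.1]
opening: 1.004
grasp_force: 0.0
time_s: 20.05
eef_pos: [0.4377, -0.0516, 0.0605]
eef_rot: [0.001, 0.758, 0.652, 0.0]
wrist_force: [-1.3, 0.9, 5.1]
opening: 0.641
grasp_force: 63.0
time_s: 20.8
eef_pos: [0.4374, -0.0515, 0.2609]
eef_rot: [0.002, 0.758, 0.652, 0.001]
wrist_force: [-0.2, -1.1, -3.2]
opening: 0.64
grasp_force: 63.8
tcp [ 0.4374 -0.0515  0.2609] yang -8.66 shift [13.41 14.96  0.14] roll 0.14
```

```bash
python3 -m pendant '[[2,2,0,0],[4.5,5,0,0],[7,7.9,0,0],[9.7,10.8,0,0],[12,13.3,0,0],[13.4,14.9,0,0],[13.4,14.9,0,0],[13.4,14.9,3,0],[13.4,14.9,6,0],[13.4,14.9,9,0],[13.4,14.9,9,0],[13.4,14.9,9,0]]'
python3 - <<'E'
from h import *
go((.6051,.059,.085),-8.8)
im=imaging.camera("top")[:,:,::-1]; cv2.imwrite("pics/t8.png",im)
E
```

```text
time_s: 21.8
eef_pos: [0.6016, 0.0586, 0.166]
eef_rot: [-0.003, 0.759, 0.652, -0.003]
wrist_force: [0.5, -0.0, -1.3]
opening: 0.64
grasp_force: 64.2
tcp [0.6016 0.0586 0.166 ] yang -8.68 shift [0.09 0.41 8.1 ] roll 0.12
```

```bash
python3 -m pendant '[[0,0.1,1,0],[0,0.2,3,0],[0,0.2,5,0],[0,0.2,6.5,0],[0,0.2,7.5,0],[0,0.2,7.5,0],[0,0.2,7.5,0]]'
python3 - <<'E'
from h import *
go((.6051,.059,.072),-8.8)
E
```

```text
time_s: 22.43
eef_pos: [0.6069, 0.0583, 0.095]
eef_rot: [0.0, 0.759, 0.652, 0.0]
wrist_force: [0.3, -0.3, -1.5]
opening: 0.641
grasp_force: 64.2
tcp [0.6069 0.0583 0.095 ] yang -8.67 shift [ 0.05 -0.19  2.3 ] roll 0.13
```

```bash
python3 -m pendant '[[0,-0.1,0.6,0],[0,-0.1,1.2,0],[0,-0.1,1.6,0],[0,-0.1,1.9,0],[0,-0.1,2.1,0],[0,-0.1,2.1,0],[0,-0.1,2.1,0]]'
python3 -m pendant '[[0,0,0.1,0],[0,0,0.2,0],[0,0,0.2,0],[0,0,0.2,0]]'
```

```text
time_s: 23.02
eef_pos: [0.6054, 0.0585, 0.0733]
eef_rot: [-0.0, 0.759, 0.652, -0.0]
wrist_force: [0.3, 1.2, -2.8]
opening: 0.64
grasp_force: 64.3
time_s: 23.35
eef_pos: [0.6057, 0.0585, 0.0725]
eef_rot: [0.0, 0.758, 0.652, 0.0]
wrist_force: [-3.7, 0.5, 7.0]
opening: 0.645
grasp_force: 65.1
```

Contact on the floor. I'll release, retreat and check.

```bash
python3 -m pendant '[[0,0,0,0],[0,0,0,0],[0,0,0,0],[0,0,0,0],[0,0,0,0],[0,0,0,0]]' 1
python3 -m pendant '[[0,0,-2,0],[0,0,-5,0],[0,0,-9,0],[0,0,-13,0],[0,0,-17,0],[0,0,-19,0],[0,0,-19,0],[0,0,-19,0],[0,0,-19,0]]'
python3 -m pendant '[[0,-4,0,0],[0,-8,0,0],[0,-12,0,0],[0,-16,0,0],[0,-20,0,0],[0,-22,0,0],[0,-22,0,0],[0,-22,0,0],[0,-22,0,0]]'
python3 - <<'E'
from h import *
t=imaging.camera("top")[:,:,::-1][120:300,80:400]; s=imaging.camera("scene")[:,:,::-1][130:370,200:440]
t=cv2.resize(t,(533,300)); s=cv2.resize(s,(266,266))
o=np.zeros((300,799,3),np.uint8); o[:,:533]=t; o[:266,533:]=s; cv2.imwrite("pics/f.png",cv2.convertScaleAbs(o,alpha=1.4))
E
```

```text
time_s: 23.85
eef_pos: [0.6054, 0.0585, 0.0712]
eef_rot: [-0.0, 0.759, 0.652, -0.0]
wrist_force: [-0.1, 0.4, -0.4]
opening: 0.999
grasp_force: 0.0
time_s: 24.6
eef_pos: [0.6047, 0.0586, 0.2599]
eef_rot: [-0.001, 0.759, 0.652, -0.001]
wrist_force: [0.3, 0.4, -0.7]
opening: 1.001
grasp_force: 0.0
time_s: 25.35
eef_pos: [0.3881, 0.0915, 0.2605]
eef_rot: [-0.0, 0.759, 0.652, -0.0]
wrist_force: [-0.0, -0.6, -0.4]
opening: 0.998
grasp_force: 0.0
```

View pics/f.png

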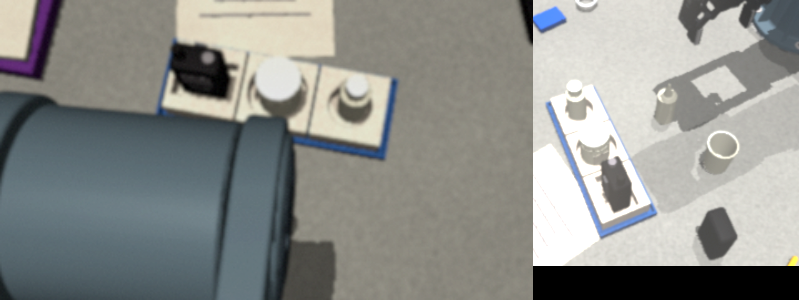

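All three stand upright in their openings (scene part: bottle (575,97), jar (596,142), radio (615,183)). The handset, glue bottle and cup are where they were.

```bash
python3 -c "
from bench import workorder; print(workorder.hand_in())"
```

```text
the job is handed in; nothing more can be done
None
```

The radio, disinfectant bottle and specimen jar were set down in that order in their openings, and the last pictures show all three upright with the look-alikes unmoved; the job was handed in at about 25 s of the 102 s allowed (no verdict came back).

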